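# Put the washed ointment spatula away in the covered rack

## Task

Put the washed wide-bladed ointment spatula away: press the closed cover of the slanted rack until its catch lets go and it springs open, then take the wide spatula out of its draining block and slide it blade first into the rack's wide slot until its collar sits on the slot's mouth. Let go of it and leave the cover open, and leave the narrow spatula and the other things where they are.

Things in the scene. Friction and masses are not known exactly. Their poses are not given: they have to be found in the camera images.
- rack_block: Grey slanted block of the storage rack, fixed, leaning 30 degrees towards the robot. Origin: centre of the wide slot's mouth in its slanted top face, 105 mm above the worktop. z: straight out of the slot, 30 degrees from vertical; y: along the slot's wide side, level, to the robot's left; x: across its thin side, away from the robot and up. Wide slot 10 x 31 mm (x, y), 88 mm deep.
- narrow_slot (a point): Mouth of the other slot, 10 x 18 mm, too small for the wide blade, 48 mm from the wide one at the block's -y. The block's top face, 64 x 110 mm, reaches from x = -32 to 32 and y = -77 to 33 mm in the block's frame.
- catch_box (a point): Top of the push catch, a small black housing 40 x 38 mm on the block's robot-side face, under the cover's edge (block frame x = -32 to -73, y = -77 to -39, z below -12 mm). Nothing to do there: it works when the cover is pressed.
- rack_lid (a joint): Cover of the slots, aluminium plate 79 x 108 x 4 mm, hinged along the block's far upper edge. Radians: about 0.01 shut; pressing it inward to -0.05 or beyond (stop at -0.07; 4 mm at the press point, 3 to 5 N) frees the catch; let go, and its spring swings it up and away from the robot to 1.95 (fully open) in about 3 s, where it stays. It cannot be pulled open unpressed.
- rack_lid_hinge (a point): Middle of the cover's hinge line, which runs along the block's y, 34 mm beyond the slots and 12 mm above the top face.
- cover_press (a point): Where to press: a point on the outer face of the cover, on its middle line, 60 mm from the hinge, near its robot-side edge. It moves with the cover. When shut, the face's outward normal is the block's z; press against it.
- wide_spatula_handle (a point): Middle of the black handle (12 x 20 x 72 mm, point x, y, z) of the wide spatula, to be put away. z points from blade to handle top. Flat steel blade 24 mm wide (y), 3 mm thick (x), 80 mm long, round tip; steel collar 16 x 26 x 6 mm between. From this point 36 mm up to the handle's top, 41 mm down to the collar's underside, 121 mm to the blade's tip. 40 to 85 g.
- stand_a_top (a point): Middle of the top of the grey draining block in which the wide spatula stands blade down, loosely upright; fixed. 44 x 74 mm, 62 mm high, foot 60 x 90 mm, slot 8 x 29 mm and 56 mm deep: lift the spatula by 65 mm to clear it.
- narrow_spatula_handle (a point): Middle of the handle of the other spatula, which stays where it is: the same but for a blade 12 mm wide and a collar 22 mm wide; stands in a draining block like the first. The two blocks may have changed places.
- wide_collar (a point): The centre of the underside of the wide spatula's collar, on its long axis; it lies on the slot's mouth when the blade is fully home. Same axes as the handle point.
- wide_spatula: The wide spatula itself; origin at the tip of its blade, axes as for its handle point.
- jar_mid (a point): white powder jar, 68 mm wide, 130 mm high, a bystander; point on its axis 65 mm up.
- dropper_mid (a point): small pale dropper bottle, 51 mm wide, 106 mm high, a bystander; point on its axis 53 mm up.
- plaster: roll of plaster lying flat, 50 mm wide, 25 mm high, a bystander; origin at the centre of its underside.
- vial_a: small glass vial, 25 mm wide, 58 mm high, a bystander; origin at the centre of its underside.
- vial_b: another such vial, a bystander.
Mind the look-alikes: they are no part of the job. There is more than one size of the part that bears rack_block; the job needs the larger.

How it is judged (in metres and radians):
On the way, in this order (a step that is already met when the one before it is completed fails the run):
1. the catch is released and the cover has sprung open (value of joint rack_lid above 1.5 rad), for 0.2 s.
2. the wide blade's tip has entered the wide slot (z of wide_spatula in the frame of rack_block between -0.07 and -0.01 m and x of wide_spatula in the frame of rack_block between -0.01 and 0.01 m and y of wide_spatula in the frame of rack_block between -0.01 and 0.01 m), for 0.02 s.
At the end, for the whole second after the job is handed in: The cover stands open (above 1.5 rad); the wide spatula is in the wide slot with its collar within 4 mm of the mouth's face and 8 mm of its centre, its axis within 0.12 rad of the slot's, at rest and released (value of joint rack_lid above 1.5 rad and distance between wide_collar and rack_block below 0.008 m and z of wide_collar in the frame of rack_block below 0.004 m and angle between the z axis of wide_spatula and the z axis of rack_block, either way round below 0.12 rad and linear speed of wide_spatula below 0.02 m/s); the robot touches nothing.
It fails at once if the narrow spatula is taken out or knocked (distance of narrow_spatula_handle from where it was at the start of the episode above 0.03 m).
It fails at once if a bystander is pushed away or knocked over (distance of any of jar_mid, dropper_mid, plaster, vial_a, vial_b from where it was at the start of the episode above 0.03 m).
It also fails if it takes over 54 s, if anything falls off the work surface, if the arm or the gripper's body presses on something with over 40 N, if the wrist force passes 120 N, or if a joint passes its speed limit or range.

## Robot

A 6-joint arm with a two-finger parallel gripper is mounted at the origin on a cart in front of the work surface, level with it; the furniture and walls round the work are solid. World frame = base frame: x ahead of the robot, y to its left, z up, the work surface at z = 0. Lengths are in mm, angles in rad, forces in N, time in s.
With the tool pointing down it reaches from about 325 to 1000 mm from the base axis. Payload 5.1 kg.
Tool frame: the origin (TCP) lies between the finger pads; the fingertips stand 22 mm ahead of it and the grasp point (between the pads) lies 3 mm ahead of it (r.finger_overhang is the distance from the TCP to the fingertips, in mm); x points along the fingers, y is the direction in which the jaws open and shut, and the axes are right-handed (so a half turn about x gives the same grasp; the last joint's range is limited). The gripper opens to 85 mm and grips with 20 to 120 N. Pads are 22 mm wide; open, the fingers measure 114 mm over their backs; the gripper's body (76 mm by 85 mm) begins 54 mm behind the grasp point. The pads swing forward as they close: fully open they stand 13 mm farther back than shut.
Start: joints at [-1.292, 0.124, 1.65, -0, 1.367, -0.083], TCP at [230.04, -607.92, 253.322] pointing down, gripper open.
Joint ranges: [-2.61, 2.61], [-1.02, 2.33], [0.03, 2.71], [-1.35, 4.49], [0.32, 2.68], [-2.91, 2.91]. Speed limits (rad/s): [2.57, 2.57, 3.14, 3.14, 3.14, 3.14].

## Interface

Orientations are given as a rotation vector (axis times angle).
In Python, from rig import r, imaging, job_done gives the robot as it stands.
- The arm moves only by the tool send_rows, never from a script. Its argument "commands" is a list that holds one entry, the list of rows, each a list of 7 numbers: the shift along the tool's x, y, z in m, then the turn, a rotation vector about the tool's x, y, z in rad, then the opening in per cent of the stroke, from 0 (shut) to 100 (fully open). A call has 1 to 8 rows; each row shifts and turns the pose as measured when the row begins, along the tool's axes as they then stand; what a row does not reach is not made up. A row lasts 1/12 s, in which the tool goes at most 41.7 mm and 7.16 degrees, less where a joint would pass 70% of its speed; a pose out of reach is approached as far as the arm can. A call with a gripper value outside its range is refused whole. The fingers move at their own pace and stop on an object; "grip_force" is the grip in N (left out, the last holds). Time passes only in rows, so rows that do not move let the fingers close. It gives the time, the measured TCP pose, the force and the opening at its end, in the units of the state.
- r.observe(): the state, without advancing time (a new reading comes with each control period).
- imaging.read_camera(name): name is "scene" or "top"; returns the picture (480x640x3 uint8, red, green, blue); there is no depth.
- imaging.camera_info(name): a dict with "camera_matrix" (3x3 intrinsics, pixels), "eye" and "attitude" of the camera in the world. Camera axes: x right, y down, z forward; pixel columns grow to the right and rows downward; lengths in mm; the calibration is good to about 2 mm. A picture is of the moment at which its call begins. camera_info takes no time and is no camera call.
- job_done(): hands the job in, once; it reports no verdict.
The state is a dict: "t": time; "q": joint angles; "dq": joint speeds; "joint_efforts": joint torques, N m; "ee_pos": TCP position; "tcp_rot": TCP orientation; "force": force on the tool from outside, world axes, zero at the start; "torque": the same for the moment, N m; "width": finger opening in mm.
Only numpy, scipy, OpenCV 4.12 (cv2) and the standard library are available. Lean on these libraries where they do the work, as an engineer would, in place of code of your own. Each camera call takes 0.05 s, during which the arm holds its last target.

## Working session

There is one attempt and no reset: what is moved stays moved. The work goes in short steps, Python scripts to look and compute and a tool call to move; the robot and the scene stay as the last step left them, time stands still between calls to the robot, and variables do not carry over. Pictures are saved under pics/ and viewed, and the job is handed in when it is done.

Besides the shell and the picture viewer there is one more tool, called as name([rows], argument=value, ...), one row to a line, values as JSON. send_rows: Moves the arm, as the interface text tells. Its arguments: {"type":"object","properties":{"commands":{"type":"array"},"grip_force":{"type":"number"}},"required":["commands"]}

```bash
mkdir -p pics
cat > h.py <<'E'
import numpy as np,cv2
from rig import r,imaging,job_done
from scipy.spatial.transform import Rotation as R
def shot(n,f):
    im=imaging.read_camera(n); cv2.imwrite('pics/'+f,im[:,:,::-1]); return im
E
python3 - <<'E'
from h import *
print(r.observe())
for n in('scene','top'):
    print(imaging.camera_info(n)); shot(n,n+'0.png')
E
```

```text
{'t': 0.0, 'q': array([-1.29159778e+00,  1.24543660e-01,  1.65168228e+00, -4.62321047e-05,
        1.36752579e+00, -8.26067629e-02]), 'dq': array([ 0.00206001, -0.00149477, -0.00032781,  0.00013568, -0.00228025,
       -0.00040324]), 'joint_efforts': array([ 2.26074510e-03, -4.23617470e+01, -3.65447617e+01, -2.81624648e-05,
        6.92150497e-03, -4.39799834e-06]), 'ee_pos': array([ 229.87502666, -607.37983513,  252.02313885]), 'tcp_rot': array([ 2.02477931,  0.37260192, -2.02530826]), 'force': array([-0.2993753 ,  0.42002571, -0.25108427]), 'torque': array([ 0.06960251, -0.03269268,  0.0661392 ]), 'width': 85.49182432735445}
{'camera_matrix': array([[464.05054147,   0.        , 317.11482652],
       [  0.        , 464.05054147, 244.0624325 ],
       [  0.        ,   0.        ,   1.        ]]), 'eye': array([ 68.29372482, 633.04092382, 448.64213135]), 'attitude': array([-0.73474642,  2.2177906 , -1.47318244])}
{'camera_matrix': array([[573.69851002,   0.        , 317.56125885],
       [  0.        , 573.69851002, 250.19146885],
       [  0.        ,   0.        ,   1.        ]]), 'eye': array([ 438.19508388,   19.50937093, 1194.58591234]), 'attitude': array([-2.18687385,  2.14630544, -0.17111988])}
```

View pics/scene0.png

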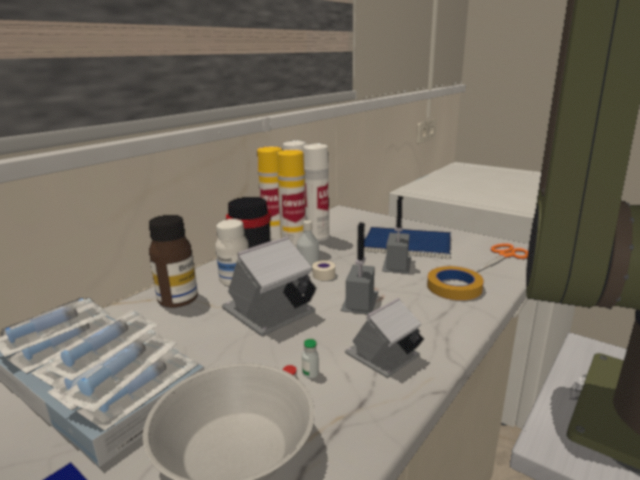

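View pics/top0.png

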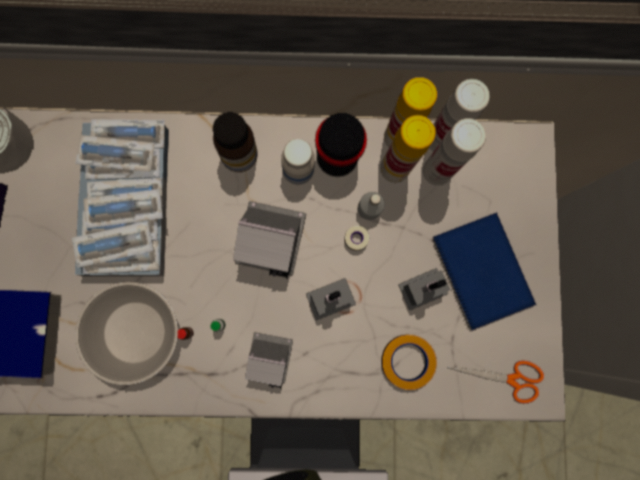

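The larger rack is at top (270,238), and a smaller look-alike is at (270,360). The two draining blocks are at top (332,300) and (425,288). I'll enlarge both views to tell the spatulas apart.

Run:
```python
from h import *
a=cv2.imread('pics/top0.png');b=cv2.imread('pics/scene0.png')
cv2.imwrite('pics/c1.png',cv2.resize(a[190:400,220:480],(780,630),interpolation=cv2.INTER_CUBIC)[:600])
cv2.imwrite('pics/c2.png',cv2.resize(b[180:380,210:430],None,fx=3,fy=3,interpolation=cv2.INTER_CUBIC))
cv2.imwrite('pics/c3.png',cv2.resize(b[190:315,330:430],None,fx=4.8,fy=4.8,interpolation=cv2.INTER_CUBIC))
```

```text
(no output)
```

View pics/c1.png

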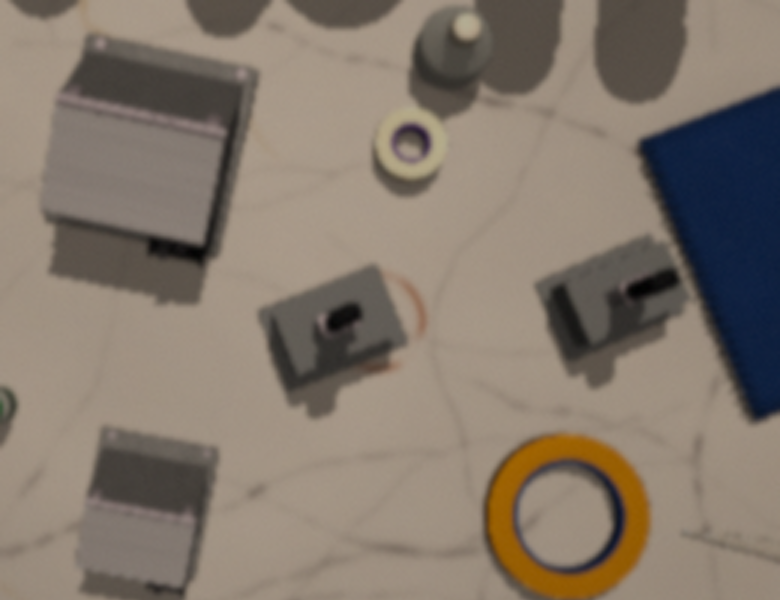

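View pics/c2.png

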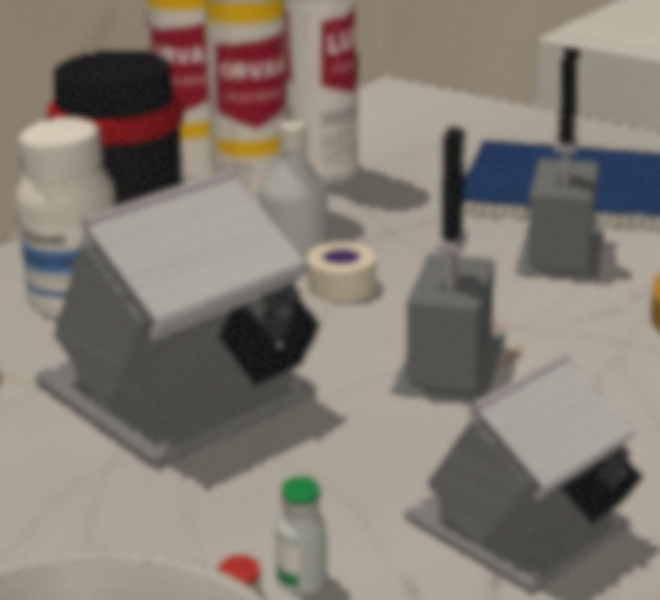

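View pics/c3.png

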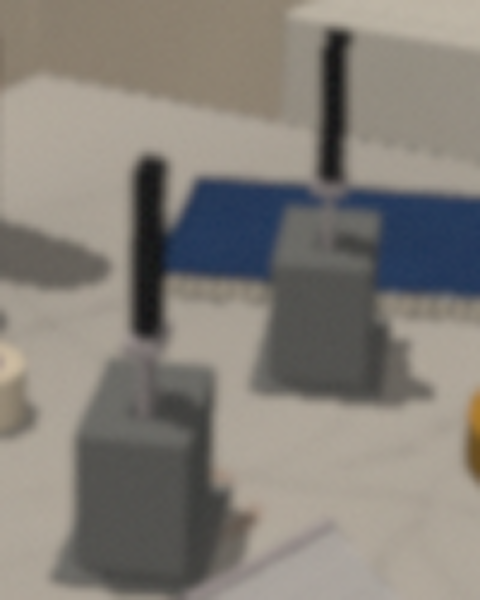

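```bash
cat >> h.py <<'E'
class Cam:
    def __init__(s,n):
        i=imaging.camera_info(n);s.K=i['camera_matrix'];s.e=i['eye'];s.R=R.from_rotvec(i['attitude']).as_matrix()
    def proj(s,P):
        p=(np.atleast_2d(P)-s.e)@s.R@s.K.T; return p[:,:2]/p[:,2:]
    def ray(s,u):
        return s.R@np.linalg.inv(s.K)@np.array([u[0],u[1],1.])
    def onz(s,u,z):
        d=s.ray(u); return s.e+d*(z-s.e[2])/d[2]
T=Cam('top');S=Cam('scene')
def tri(ut,us):
    d=[T.ray(ut),S.ray(us)];d=[x/np.linalg.norm(x) for x in d]
    A=np.array([d[0],-d[1]]).T
    t=np.linalg.lstsq(A,S.e-T.e,rcond=None)[0]
    a=T.e+d[0]*t[0];b=S.e+d[1]*t[1];return (a+b)/2,np.linalg.norm(a-b)
E
python3 - <<'E'
from h import *
print(T.onz((320,240),0),T.proj([[0,0,0],[400,0,0],[400,100,0]]))
a=np.mean([imaging.read_camera('top').astype(float) for _ in range(4)],0)[:,:,::-1]
b=np.mean([imaging.read_camera('scene').astype(float) for _ in range(4)],0)[:,:,::-1]
cv2.imwrite('pics/topm.png',a);cv2.imwrite('pics/scenem.png',b)
def up(im,x,y,w,h,f): 
    c=im[y:y+h,x:x+w]; c=np.clip(c*1.5,0,255).astype(np.uint8); return cv2.resize(c,None,fx=f,fy=f,interpolation=cv2.INTER_NEAREST)
cv2.imwrite('pics/d1.png',np.vstack([np.hstack([up(a,300,270,65,55,6),up(a,395,262,65,55,6)])]))
cv2.imwrite('pics/d2.png',np.hstack([up(b,340,215,45,100,6),up(b,380,190,45,100,6)]))
E
```

```text
[616.78870735 -16.78647984   0.        ] [[306.34835422 550.2185718 ]
 [310.12218774 344.11317291]
 [261.38756366 343.32625265]][ WARN:0@12.152] global loadsave.cpp:1063 imwrite_ Unsupported depth image for selected encoder is fallbacked to CV_8U.
```

View pics/d1.png

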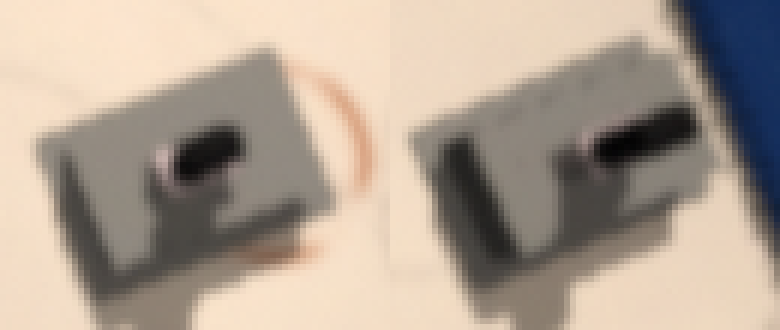

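View pics/d2.png

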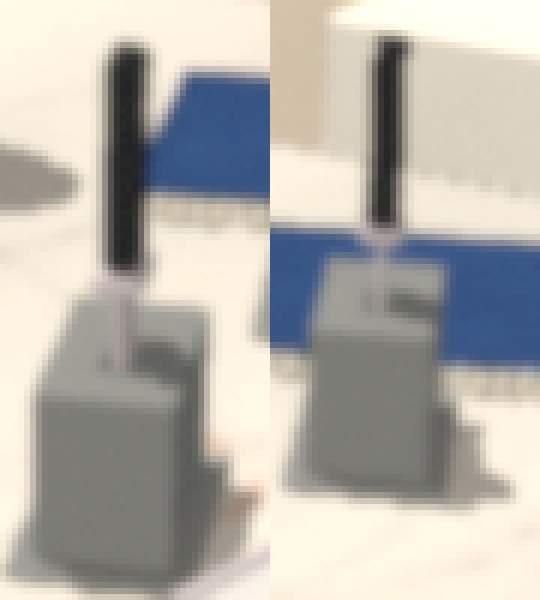

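Run:
```python
from h import *
a=cv2.imread('pics/topm.png').astype(float);b=cv2.imread('pics/scenem.png').astype(float)
def up(im,x,y,w,h,f): 
    c=im[y:y+h,x:x+w]; c=np.clip((c-20)*2.2,0,255).astype(np.uint8); return cv2.resize(c,None,fx=f,fy=f,interpolation=cv2.INTER_CUBIC)
cv2.imwrite('pics/e1.png',np.hstack([up(a,318,282,32,36,12),up(a,412,275,32,36,12)]))
cv2.imwrite('pics/e2.png',np.hstack([up(b,348,255,32,36,12),up(b,385,222,32,36,12)]))
```

```text
(no output)
```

View pics/e1.png

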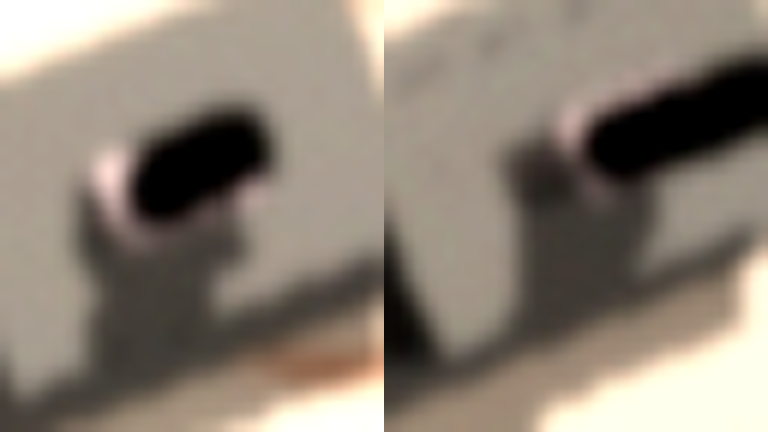

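View pics/e2.png

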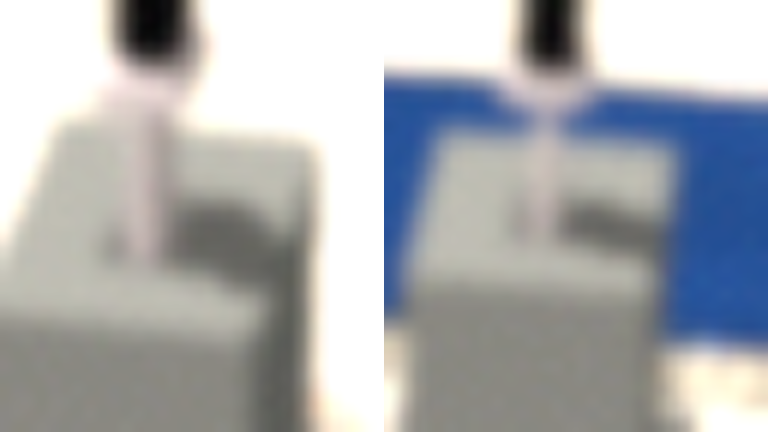

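Confirmed in the enlarged crops:
- **Block A, top (332,300):** its collar sticks out well beyond the handle, and the collar's shadow is about 6–8 mm wider than the handle's. This is the wide spatula.
- **Block B, top (425,288):** there is hardly any collar overhang, and the empty slot end shows at top (422,289). This is the narrow one.

Next I'll measure the rack cover and the handle of A.

Run:
```python
from h import *
a=cv2.imread('pics/topm.png');b=cv2.imread('pics/scenem.png')
ga=cv2.cvtColor(a,cv2.COLOR_BGR2GRAY);gb=cv2.cvtColor(b,cv2.COLOR_BGR2GRAY)
def grid(im,x,y,w,h,f,name):
    c=cv2.resize(im[y:y+h,x:x+w],None,fx=f,fy=f,interpolation=cv2.INTER_CUBIC)
    c=np.clip(c.astype(float)*1.4,0,255).astype(np.uint8)
    for i in range(0,w,10):
        cv2.line(c,(i*f,0),(i*f,6),(0,0,255),1);cv2.putText(c,str(x+i),(i*f,16),0,.35,(0,0,255))
    for j in range(0,h,10):
        cv2.line(c,(0,j*f),(6,j*f),(0,0,255),1);cv2.putText(c,str(y+j),(8,j*f+4),0,.35,(0,0,255))
    cv2.imwrite(name,c)
grid(a,225,195,90,90,6,'pics/f1.png')
grid(b,220,230,110,100,6,'pics/f2.png')
```

```text
(no output)
```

View pics/f1.png

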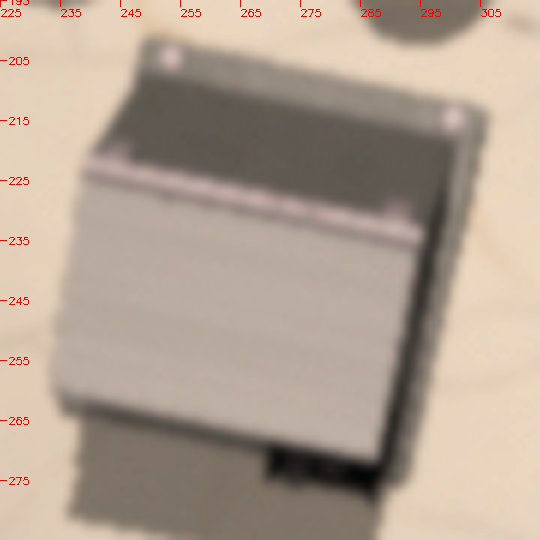

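View pics/f2.png

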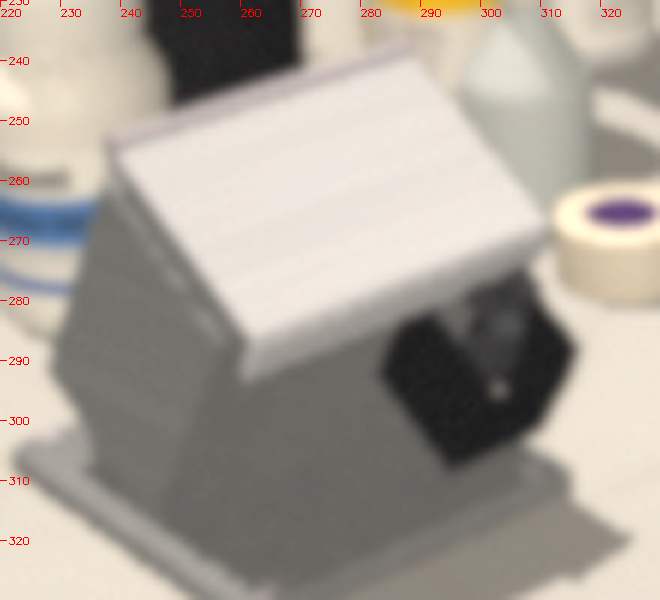

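```bash
cat >> h.py <<'E'
def block(x,y,psi):
    # z axis tilted 30deg towards -x_local(heading psi)
    c=np.array([np.cos(psi),np.sin(psi),0]);l=np.array([-np.sin(psi),np.cos(psi),0]);u=np.array([0,0,1.])
    Rz=np.stack([c*np.cos(np.pi/6)+u*.5,l,-.5*c+u*np.cos(np.pi/6)],1)
    return Rz,np.array([x,y,105.])
E
python3 - <<'E'
from h import *
from scipy.optimize import least_squares
o=-.4
tp=np.array([[233.6,260],[288,271.3]])+o
sp=np.array([[238.7,255],[289.2,239.2],[311.7,267.5],[260.8,287.5]])+o
for h in (12,14,16):
  def f(p,full=False):
    Rb,t=block(*p)
    L=lambda a:np.array(a)@Rb.T+t
    B=L([[-45,32,h],[-45,-76,h]]); H=L([[34,32,h],[34,-76,h]])
    # hinge corners in x use 34 (approx)
    return np.r_[(T.proj(B)-tp).ravel(),(S.proj(np.vstack([H,B[1:],B[:1]]))-sp).ravel()]
  s=least_squares(f,[590,60,0]);print(h,s.x,np.abs(s.fun).max(),s.fun.round(1))
print(tri(tp[0],sp[3]),tri(tp[1],sp[2]))
E
```

```text
12 [ 6.00617559e+02  1.12850189e+02 -2.09515766e-01] 1.4213585905702075 [-0.4 -1.1 -0.2  0.3 -0.4 -1.  -0.9 -1.1  0.7  1.2  1.4  0.5]
14 [ 6.00691114e+02  1.13518670e+02 -2.05857163e-01] 1.7801203128083785 [-1.  -0.6 -0.6  0.6 -0.5 -1.6 -1.  -1.8  0.7  0.6  1.5 -0.1]
16 [ 6.00767507e+02  1.14192479e+02 -2.02176089e-01] 2.433556860776804 [-1.5 -0.2 -1.   0.8 -0.6 -2.2 -1.1 -2.4  0.8 -0.1  1.6 -0.7]
(array([562.84599755, 153.97605706,  93.84649711]), np.float64(4.529433197101893)) (array([541.70551816,  47.74303117,  94.98920392]), np.float64(1.1265012398064158))
```

```bash
cat >> h.py <<'E'
def rows(P,Rt,n,g=0,cur=None):
    s=r.observe(); p0=np.array(s['ee_pos']);R0=R.from_rotvec(s['tcp_rot'])
    rv=(R0.inv()*Rt).as_rotvec()
    print('dist',np.linalg.norm(P-p0).round(1),'ang',np.linalg.norm(rv).round(3))
    out=[]
    for k in range(n):
        Rk=R0*R.from_rotvec(rv*k/n)
        d=Rk.inv().apply((P-p0)/n)/1000
        out.append([*d.round(4),*(rv/n).round(4),g])
    print(out)
def tool(zax,yax):
    x=-zax/np.linalg.norm(zax); y=yax/np.linalg.norm(yax); return R.from_matrix(np.stack([x,y,np.cross(x,y)],1))
def near(Rt):
    R0=R.from_rotvec(r.observe()['tcp_rot']); alt=Rt*R.from_rotvec([np.pi,0,0])
    return min((Rt,alt),key=lambda q:(R0.inv()*q).magnitude())
BP=(600.65,113.2,-.207)
E
python3 - <<'E'
from h import *
print(r.finger_overhang,R.from_rotvec(r.observe()['tcp_rot']).as_matrix().round(2))
Rb,t=block(*BP)
pp=Rb@[-26,-22,14]+t;print(pp,Rb.round(2))
Rt=tool(Rb[:,2],Rb[:,1]);print((R.from_rotvec(r.observe()['tcp_rot']).inv()*Rt).magnitude())
Rt=near(Rt)
P=pp+Rb[:,2]*(22+50);print(P)
rows(P,Rt,24)
E
```

```text
22.0 [[-0.    0.35 -0.94]
 [ 0.   -0.94 -0.35]
 [-1.   -0.    0.  ]]
[567.24191713  97.73606628 104.12435565] [[ 0.85  0.21 -0.49]
 [-0.18  0.98  0.1 ]
 [ 0.5   0.    0.87]]
2.5927012453654337
[532.01044901 105.13496173 166.47818473]
dist 779.2 ang 0.768
[[np.float64(0.0036), np.float64(-0.0233), np.float64(-0.0223), np.float64(0.0231), np.float64(0.0212), np.float64(0.0062), 0], [np.float64(0.0039), np.float64(-0.0239), np.float64(-0.0217), np.float64(0.0231), np.float64(0.0212), np.float64(0.0062), 0], [np.float64(0.0042), np.float64(-0.0244), np.float64(-0.021), np.float64(0.0231), np.float64(0.0212), np.float64(0.0062), 0], [np.float64(0.0045), np.float64(-0.0249), np.float64(-0.0203), np.float64(0.0231), np.float64(0.0212), np.float64(0.0062), 0], [np.float64(0.0048), np.float64(-0.0254), np.float64(-0.0197), np.float64(0.0231), np.float64(0.0212), np.float64(0.0062), 0], [np.float64(0.005), np.float64(-0.0259), np.float64(-0.019), np.float64(0.0231), np.float64(0.0212), np.float64(0.0062), 0], [np.float64(0.0053), np.float64(-0.0263), np.float64(-0.0183), np.float64(0.0231), np
[... 1493 characters left out ...]
7), np.float64(0.0231), np.float64(0.0212), np.float64(0.0062), 0], [np.float64(0.0066), np.float64(-0.0308), np.float64(-0.0079), np.float64(0.0231), np.float64(0.0212), np.float64(0.0062), 0], [np.float64(0.0066), np.float64(-0.031), np.float64(-0.007), np.float64(0.0231), np.float64(0.0212), np.float64(0.0062), 0], [np.float64(0.0065), np.float64(-0.0312), np.float64(-0.0062), np.float64(0.0231), np.float64(0.0212), np.float64(0.0062), 0], [np.float64(0.0064), np.float64(-0.0314), np.float64(-0.0053), np.float64(0.0231), np.float64(0.0212), np.float64(0.0062), 0], [np.float64(0.0063), np.float64(-0.0315), np.float64(-0.0044), np.float64(0.0231), np.float64(0.0212), np.float64(0.0062), 0]]
```

send_rows([
  [[0,-0.026,-0.025,0,0,0,0],[0,-0.026,-0.025,0,0,0,0],[0,-0.026,-0.025,0,0,0,0],[0,-0.026,-0.025,0,0,0,0],[0,-0.026,-0.025,0,0,0,0],[0,-0.026,-0.025,0,0,0,0],[0,-0.026,-0.025,0,0,0,0],[0,-0.026,-0.025,0,0,0,0]],
])

```text
t: 1.17
ee_pos: [344.7, -338.4, 252.1]
tcp_rot: [2.03, 0.356, -2.03]
force: [0.6, -0.0, 0.1]
width: -0.0
```

send_rows([
  [[0,-0.026,-0.022,0.03,0.02,0,0],[0,-0.027,-0.021,0.03,0.02,0,0],[0,-0.027,-0.021,0.03,0.02,0,0],[0,-0.027,-0.02,0.03,0.02,0,0],[0,-0.028,-0.019,0.03,0.02,0,0],[0,-0.028,-0.018,0.03,0.02,0,0],[0,-0.028,-0.018,0.03,0.02,0,0],[0,-0.028,-0.017,0.03,0.02,0,0]],
])

```text
t: 1.83
ee_pos: [446.0, -74.5, 265.7]
tcp_rot: [2.361, 0.134, -1.99]
force: [-0.1, 0.6, 0.5]
width: -0.0
```

```bash
cat >> h.py <<'E'
_old=rows
def rows(P,Rt,n,g=0):
    s=r.observe(); p0=np.array(s['ee_pos']);R0=R.from_rotvec(s['tcp_rot'])
    rv=(R0.inv()*Rt).as_rotvec()
    print('dist',np.linalg.norm(P-p0).round(1),'ang',np.linalg.norm(rv).round(3),'t',s['t'])
    print('rot/row',(rv/n).round(4).tolist())
    for k in range(n):
        print((( R0*R.from_rotvec(rv*k/n)).inv().apply((P-p0)/n)/1000).round(4).tolist(),end=' ')
    print()
E
python3 - <<'E'
from h import *
Rb,t=block(*BP)
pp=Rb@[-26,-22,14]+t
rows(pp+Rb[:,2]*72,near(tool(Rb[:,2],Rb[:,1])),10)
E
```

```text
dist 222.5 ang 0.468 t 1.8333
rot/row [0.0283, 0.0352, 0.0121]
[0.0118, -0.0169, -0.0084] [0.0119, -0.0172, -0.0075] [0.0119, -0.0176, -0.0066] [0.0119, -0.0179, -0.0057] [0.0119, -0.0182, -0.0048] [0.0118, -0.0184, -0.0038] [0.0117, -0.0187, -0.0029] [0.0116, -0.0189, -0.002] [0.0114, -0.0191, -0.001] [0.0112, -0.0192, -0.0001]
```

send_rows([
  [[0.015,-0.021,-0.01,0.035,0.044,0.015,0],[0.015,-0.0215,-0.009,0.035,0.044,0.015,0],[0.015,-0.022,-0.0075,0.035,0.044,0.015,0],[0.015,-0.0225,-0.0065,0.035,0.044,0.015,0],[0.015,-0.023,-0.005,0.035,0.044,0.015,0],[0.0145,-0.023,-0.004,0.035,0.044,0.015,0],[0.014,-0.0235,-0.003,0.035,0.044,0.015,0],[0.014,-0.024,-0.001,0.035,0.044,0.015,0]],
])

```text
t: 2.5
ee_pos: [542.3, 113.9, 176.8]
tcp_rot: [-2.642, 0.276, 1.459]
force: [0.7, -0.9, -1.1]
width: 0.2
```

Run:
```python
from h import *
Rb,t=block(*BP)
pp=Rb@[-26,-22,14]+t
rows(pp+Rb[:,2]*(22+10),near(tool(Rb[:,2],Rb[:,1])),3)
```

```text
dist 47.7 ang 0.039 t 2.5
rot/row [-0.0034, -0.0124, 0.0016]
[0.0148, 0.0037, 0.0046] [0.0148, 0.0036, 0.0045] [0.0149, 0.0036, 0.0043]
```

send_rows([
  [[0.015,0.0037,0.0046,-0.003,-0.012,0.002,0],[0.015,0.0036,0.0045,-0.003,-0.012,0.002,0],[0.015,0.0036,0.0043,-0.003,-0.012,0.002,0],[0,0,0,0,0,0,0],[0.002,0,0,0,0,0,0],[0.003,0,0,0,0,0,0]],
])

```text
t: 3.0
ee_pos: [553.1, 108.0, 122.7]
tcp_rot: [-2.624, 0.262, 1.518]
force: [-0.1, 0.3, -0.6]
width: 0.0
```

```bash
cat > chk.py <<'E'
from h import *
Rb,t=block(*BP)
s=r.observe();tip=s['ee_pos']+22*R.from_rotvec(s['tcp_rot']).as_matrix()[:,0]
print('tip in block',(Rb.T@(tip-t)).round(1),'F block',(Rb.T@s['force']).round(1),s['t'])
E
python3 chk.py
```

```text
tip in block [-30.5 -14.7  16.1] F block [-0.4  0.3 -0.5] 3.0
```

Run:
```python
from h import *
Rb,t=block(*BP)
rows(Rb@[-27,-22,16]+t+Rb[:,2]*22,near(tool(Rb[:,2],Rb[:,1])),1)
```

```text
dist 8.0 ang 0.009 t 3.0
rot/row [0.0074, 0.002, 0.004]
[0.0, 0.0072, -0.0034]
```

send_rows([
  [[-0.001,0.007,-0.0034,0.007,0.002,0.004,0],[0,0,0,0,0,0,0],[0.002,0,0,0,0,0,0],[0.002,0,0,0,0,0,0],[0.002,0,0,0,0,0,0]],
])

```text
t: 3.42
ee_pos: [559.3, 98.9, 124.7]
tcp_rot: [-2.624, 0.273, 1.502]
force: [-1.9, 0.4, 0.7]
width: 0.3
```

```bash
python3 chk.py
```

```text
tip in block [-22.5 -22.4  13.9] F block [-1.3 -0.   1.6] 3.4167
```

send_rows([
  [[0.0025,0,0.001,0,0,0,0],[0.0025,0,0.001,0,0,0,0],[0.0025,0,0.001,0,0,0,0],[0.0025,0,0,0,0,0,0]],
])

```text
t: 3.75
ee_pos: [561.4, 98.7, 121.6]
tcp_rot: [-2.621, 0.281, 1.504]
force: [-40.6, 4.9, 35.5]
width: -0.0
```

```bash
python3 chk.py
```

```text
tip in block [-22.3 -22.3  10. ] F block [-17.6  -3.5  51.1] 3.75
```

send_rows([
  [[-0.02,0,0.005,0,0,0,0],[-0.035,0,0.01,0,0,0,0],[-0.035,0,0.01,0,0,0,0],[-0.035,0,0.01,0,0,0,0],[-0.035,0,0.01,0,0,0,0]],
])

```text
t: 4.17
ee_pos: [440.4, 123.5, 234.7]
tcp_rot: [-2.612, 0.288, 1.521]
force: [0.9, 0.1, -0.1]
width: 0.2
```

```bash
python3 chk.py; python3 -c "
from h import *
shot('scene','g1.png')"
```

```text
tip in block [-73.  -23.  169.8] F block [ 0.7  0.3 -0.5] 4.1667
```

View pics/g1.png

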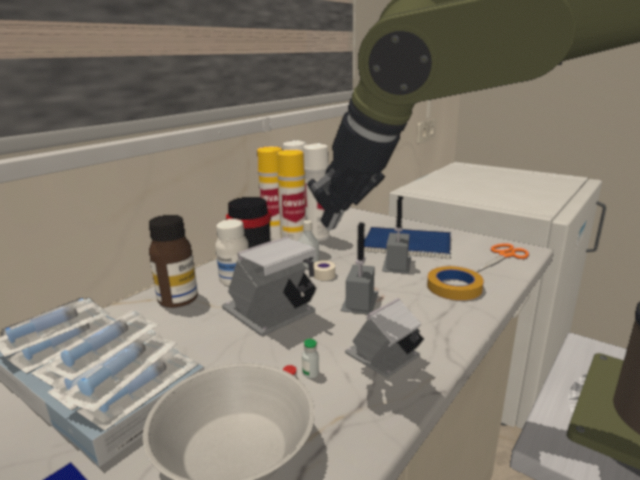

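The cover is opening. Now I'll measure the wide spatula's handle (A) and its block's yaw.

Run:
```python
from h import *
a=cv2.imread('pics/topm.png');b=cv2.imread('pics/scenem.png')
def blob(im,x,y,w,h,th):
    m=(im[y:y+h,x:x+w].max(2)<th).astype(np.uint8)
    n,l,st,c=cv2.connectedComponentsWithStats(m); i=1+st[1:,4].argmax()
    k=(l==i).astype(np.uint8); cn=max(cv2.findContours(k,0,2)[0],key=cv2.contourArea)
    return c[i]+[x,y],st[i],cv2.minAreaRect(cn)
for th in (40,48,55):
  ct,st,rt=blob(a,322,282,25,22,th);cs,ss,rs=blob(b,350,215,25,50,th)
  print(th,ct,st,rt,cs,ss,rs,tri(ct,cs))
# block A top face corners from d1 (offset 300,270)
px=np.array([[40,140],[272,52],[330,205],[118,272]])/6-.4+[300,270]
W=np.array([T.onz(u,62) for u in px]);print(W.round(1))
for i in range(4): 
    d=W[(i+1)%4]-W[i];print(np.linalg.norm(d).round(1),np.degrees(np.arctan2(d[1],d[0])).round(1))
```

```text
40 [333.94642857 295.41071429] [ 7 10 11  8 56] ((11.846153259277344, 13.269229888916016), (5.269651889801025, 11.094003677368164), 56.3099365234375) [360.62857143 241.42142857] [  9   9   5  35 140] ((11.0, 26.0), (4.0, 34.0), 0.0) (array([494.51389236, -40.4773786 , 125.79567165]), np.float64(0.619350822961143))
48 [333.81428571 295.67142857] [ 7 10 11  9 70] ((12.0, 13.5), (6.260990142822266, 12.074767112731934), 63.43495178222656) [360.68918919 241.32432432] [  9   9   5  35 148] ((11.0, 26.0), (34.0, 4.0), 90.0) (array([494.08133984, -40.16748463, 126.18861571]), np.float64(0.8005895638986461))
55 [334.         296.28735632] [ 7  9 12 13 87] ((11.700000762939453, 14.600000381469727), (8.944271087646484, 13.86362075805664), 26.56505012512207) [360.74193548 241.20645161] [  9   9   6  36 155] ((11.5, 26.5), (35.0, 5.0), 90.0) (array([493.37700053, -40.22610672, 126.54891982]), np.float64(1.865564855359386))
[[501.5  10.5  62. ]
 [531.9 -65.6  62. ]
 [481.9 -85.2  62. ]
 [458.8 -15.9  62. ]]
81.9 -68.2
53.7 -158.6
73.1 108.4
50.1 31.7
```

```bash
cat >> h.py <<'E'
HA=np.array([494.2,-40.3,126.]);YA=np.array([np.cos(np.radians(111.6)),np.sin(np.radians(111.6)),0])
ZU=np.array([0,0,1.])
E
python3 - <<'E'
from h import *
rows(HA+[0,0,90],near(tool(ZU,YA)),8)
E
```

```text
dist 175.9 ang 0.787 t 4.2167
rot/row [-0.0724, -0.0638, -0.0193]
[0.0083, 0.0187, -0.0079] [0.0075, 0.0194, -0.007] [0.0067, 0.0201, -0.0061] [0.006, 0.0206, -0.005] [0.0053, 0.021, -0.0038] [0.0047, 0.0213, -0.0026] [0.0041, 0.0216, -0.0013] [0.0036, 0.0217, -0.0]
```

send_rows([
  [[0.008,0.019,-0.008,-0.072,-0.064,-0.019,100],[0.0075,0.0195,-0.007,-0.072,-0.064,-0.019,100],[0.0067,0.02,-0.006,-0.072,-0.064,-0.019,100],[0.006,0.0205,-0.005,-0.072,-0.064,-0.019,100],[0.0053,0.021,-0.004,-0.072,-0.064,-0.019,100],[0.0047,0.0213,-0.0026,-0.072,-0.064,-0.019,100],[0.004,0.0215,-0.0013,-0.072,-0.064,-0.019,100],[0.0036,0.0217,0,-0.072,-0.064,-0.019,100],[0,0,0,0,0,0,100]],
])

```text
invalid input at $.commands[0]: expected 1 to 8 rows
```

send_rows([
  [[0.008,0.019,-0.008,-0.072,-0.064,-0.019,100],[0.0075,0.0195,-0.007,-0.072,-0.064,-0.019,100],[0.0067,0.02,-0.006,-0.072,-0.064,-0.019,100],[0.006,0.0205,-0.005,-0.072,-0.064,-0.019,100],[0.0053,0.021,-0.004,-0.072,-0.064,-0.019,100],[0.0047,0.0213,-0.0026,-0.072,-0.064,-0.019,100],[0.004,0.0215,-0.0013,-0.072,-0.064,-0.019,100],[0.0036,0.0217,0,-0.072,-0.064,-0.019,100]],
])

```text
t: 4.88
ee_pos: [495.0, -37.1, 223.6]
tcp_rot: [2.015, 0.407, -1.989]
force: [0.1, 0.3, 0.6]
width: 85.4
```

Run:
```python
from h import *
rows(HA+[0,0,82],near(tool(ZU,YA)),1)
rows(HA+[0,0,22],near(tool(ZU,YA)),1)
shot('top','g2.png');shot('scene','g3.png')
```

```text
dist 16.0 ang 0.026 t 4.8833
rot/row [0.0231, -0.0128, -0.0015]
[0.0156, 0.0026, 0.0022] 
dist 75.7 ang 0.026 t 4.8833
rot/row [0.0231, -0.0128, -0.0015]
[0.0756, 0.0025, 0.003]
```

View pics/g2.png

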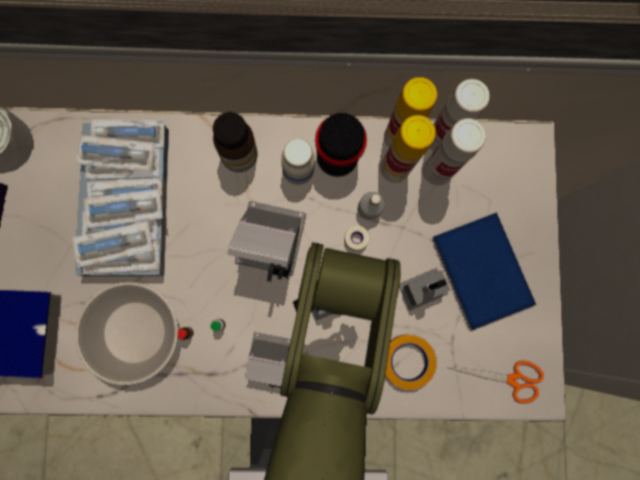

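View pics/g3.png

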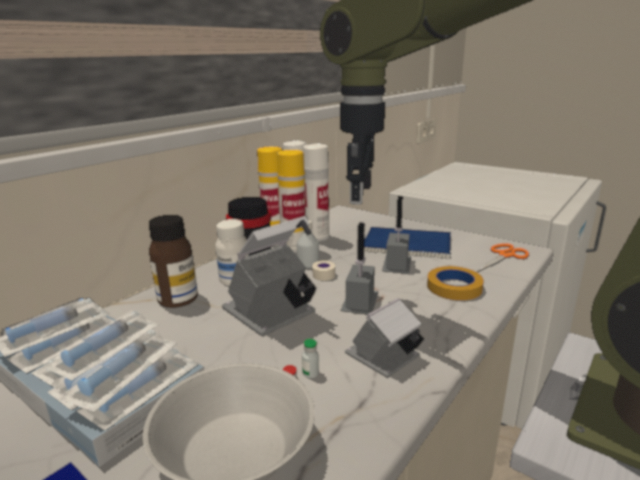

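The cover is about half open and rising, seen at scene (275,237). The open gripper is above handle A at scene (360,230). Aligning and descending next.

send_rows([
  [[0.008,0.0015,0.001,0.012,-0.006,-0.001,100],[0.008,0.001,0.001,0.011,-0.006,0,100],[0,0,0,0,0,0,100],[0,0,0,0,0,0,100]],
])

```text
t: 5.32
ee_pos: [494.5, -40.4, 202.9]
tcp_rot: [2.02, 0.375, -2.022]
force: [-0.9, -0.2, -0.4]
width: 85.2
```

Run:
```python
from h import *
rows(HA+[0,0,22],near(tool(ZU,YA)),5)
```

```text
dist 54.9 ang 0.01 t 5.3167
rot/row [-0.002, 0.0002, 0.0]
[0.011, -0.0, 0.0] [0.011, -0.0, 0.0] [0.011, -0.0, 0.0] [0.011, -0.0, 0.0] [0.011, -0.0, 0.0]
```

send_rows([
  [[0.0115,0,0,-0.002,0,0,100],[0.0115,0,0,-0.002,0,0,100],[0.0115,0,0,-0.002,0,0,100],[0.011,0,0,-0.002,0,0,100],[0.007,0,0,0,0,0,100],[0,0,0,0,0,0,100]],
])

```text
t: 5.82
ee_pos: [492.3, -37.7, 144.7]
tcp_rot: [2.014, 0.386, -2.014]
force: [-0.2, -0.1, 0.2]
width: 85.2
```

```bash
python3 -c "
from h import *
im=shot('scene','g4.png');c=im[150:330,260:440,::-1];cv2.imwrite('pics/g4c.png',cv2.resize(c,None,fx=3.3,fy=3.3,interpolation=2))"
```

View pics/g4c.png

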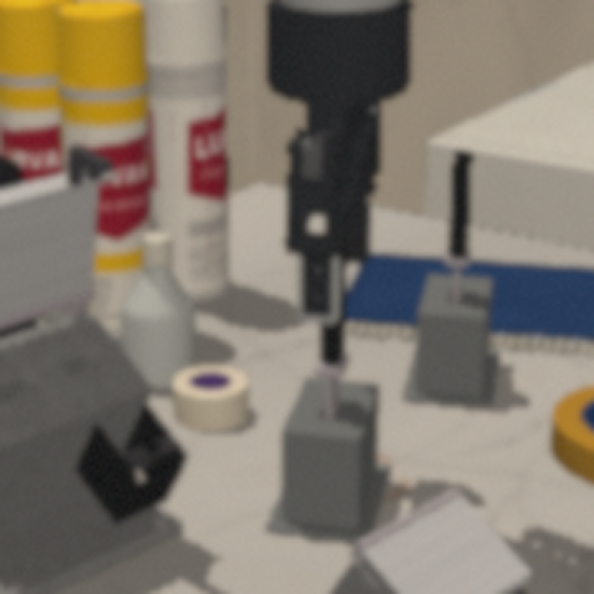

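The fingers straddle the handle in the right place. Next: a small jaw-centring shift, then close.

send_rows([
  [[0,0.003,0.0005,0,0,0,100],[0,0,0,0,0,0,40],[0,0,0,0,0,0,0],[0,0,0,0,0,0,0],[0,0,0,0,0,0,0],[0,0,0,0,0,0,0],[0,0,0,0,0,0,0],[0,0,0,0,0,0,0]],
], grip_force=45)

```text
t: 6.53
ee_pos: [495.3, -41.8, 148.0]
tcp_rot: [2.019, 0.383, -2.008]
force: [0.4, -0.1, -1.0]
width: 19.3
```

Run:
```python
from h import *
s=r.observe();print(s['ee_pos'],s['force'],s['width'],R.from_rotvec(s['tcp_rot']).as_matrix().round(3))
```

```text
[495.29696104 -41.76085887 148.01486144] [ 0.44598085 -0.09406358 -1.03934814] 19.267213896799593 [[ 0.006  0.369 -0.929]
 [-0.001 -0.929 -0.369]
 [-1.     0.003 -0.005]]
```

send_rows([
  [[-0.01,0,0,0,0,0,0],[-0.014,0,0,0,0,0,0],[-0.016,0,0,0,0,0,0],[-0.016,0,0,0,0,0,0],[-0.016,0,0,0,0,0,0],[-0.012,0,0,0,0,0,0],[-0.006,0,0,0,0,0,0],[0,0,0,0,0,0,0]],
])

```text
t: 7.2
ee_pos: [494.5, -41.0, 244.8]
tcp_rot: [2.02, 0.384, -2.008]
force: [-0.6, -0.6, -0.7]
width: 19.7
```

```bash
python3 -c "
from h import *
im=shot('scene','g5.png');c=im[120:320,230:430,::-1];cv2.imwrite('pics/g5c.png',cv2.resize(c,None,fx=3,fy=3,interpolation=2))
im=shot('top','g6.png');c=im[190:310,210:340,::-1];cv2.imwrite('pics/g6c.png',cv2.resize(c,None,fx=5,fy=5,interpolation=2))
print(r.observe()['ee_pos'],r.observe()['t'])"
```

```text
[493.79345268 -40.90417947 242.97184614] 7.3
```

View pics/g5c.png

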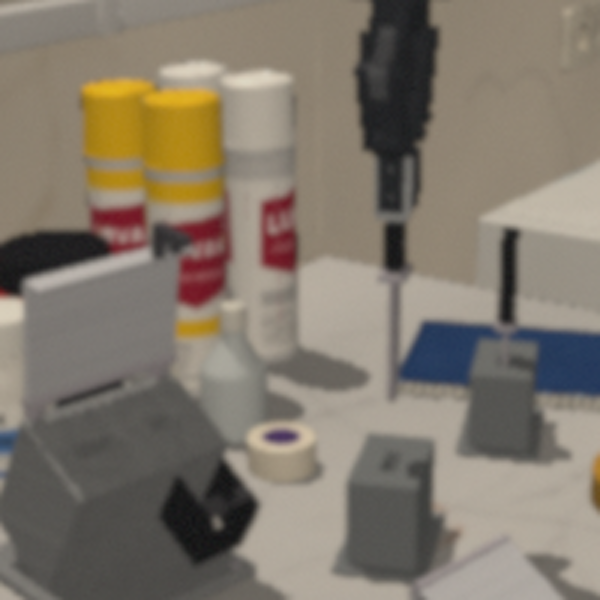

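View pics/g6c.png

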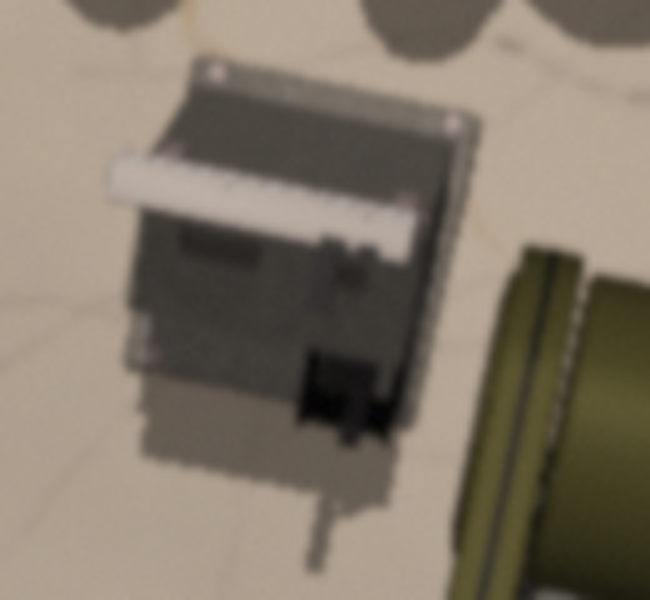

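Run:
```python
from h import *
Rb,t=block(*BP)
print(T.proj([t,Rb@[0,-48,0]+t]),S.proj([t,Rb@[0,-48,0]+t]))
print(S.proj([[493.8,-40.9,101],[493.8,-40.9,181],[493.8,-40.9,184]]))
im=np.mean([imaging.read_camera('scene').astype(float) for _ in range(2)],0)[:,:,::-1]
it=np.mean([imaging.read_camera('top').astype(float) for _ in range(2)],0)[:,:,::-1]
def grid(im,x,y,w,h,f,name):
    c=np.clip((im[y:y+h,x:x+w]-20)*2.0,0,255).astype(np.uint8)
    c=cv2.resize(c,None,fx=f,fy=f,interpolation=cv2.INTER_CUBIC)
    for i in range(0,w,10):
        cv2.line(c,(i*f,0),(i*f,6),(0,0,255),1);cv2.putText(c,str(x+i),(i*f,16),0,.35,(0,0,255))
    for j in range(0,h,10):
        cv2.line(c,(0,j*f),(6,j*f),(0,0,255),1);cv2.putText(c,str(y+j),(8,j*f+4),0,.35,(0,0,255))
    cv2.imwrite(name,c)
grid(it,230,210,70,70,8,'pics/i1.png')
grid(im,230,245,80,50,8,'pics/i2.png')
grid(im,340,190,40,75,8,'pics/i3.png')
```

```text
[[253.82810409 238.84454888]
 [278.25591918 244.45228475]] [[261.91568852 266.88982164]
 [283.89263445 259.12676457]]
[[361.08493636 253.75821028]
 [361.62588282 213.00540608]
 [361.64693572 211.41936222]]
```

View pics/i1.png

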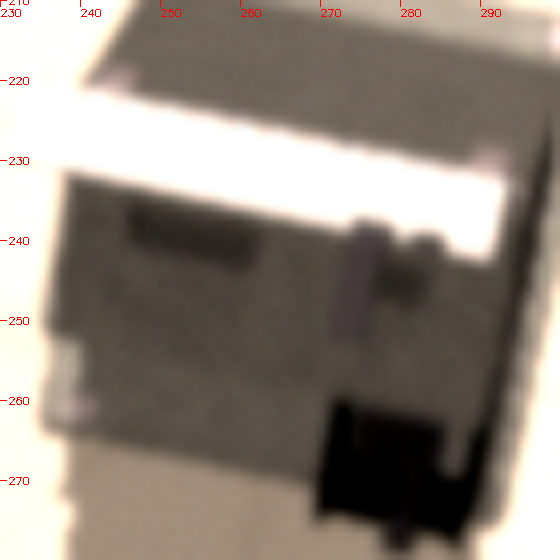

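View pics/i2.png

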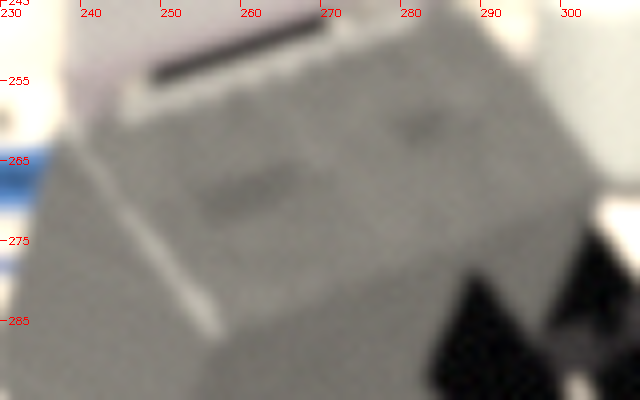

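View pics/i3.png

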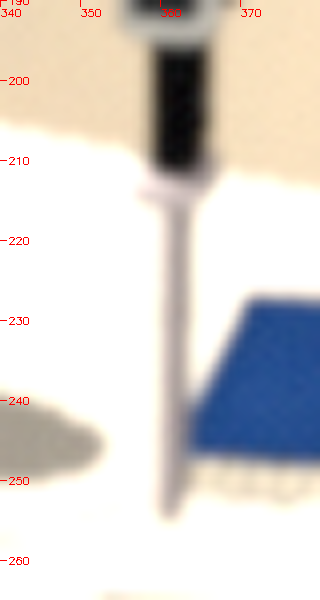

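Run:
```python
from h import *
Rb,t=block(*BP)
print(tri((253.7,238.6),(261.4,267.7)),tri((253.7,238.6),(260.9,268.4)))
rows(t+Rb[:,2]*200,near(tool(Rb[:,2],Rb[:,1])),12)
```

```text
(array([601.44417942, 113.67215707, 103.3895932 ]), np.float64(0.22246049953175256)) (array([601.93219336, 114.03574936, 102.00176614]), np.float64(0.955472721936709))
dist 178.6 ang 0.78 t 7.5
rot/row [0.0476, 0.0423, 0.0128]
[-0.0031, -0.0132, -0.0061] [-0.003, -0.0135, -0.0056] [-0.0029, -0.0137, -0.0051] [-0.0029, -0.0139, -0.0046] [-0.0029, -0.014, -0.004] [-0.0029, -0.0142, -0.0035] [-0.003, -0.0143, -0.0029] [-0.003, -0.0144, -0.0024] [-0.0031, -0.0144, -0.0018] [-0.0033, -0.0145, -0.0013] [-0.0034, -0.0145, -0.0007] [-0.0036, -0.0145, -0.0002]
```

send_rows([
  [[-0.003,-0.013,-0.006,0.0476,0.0423,0.0128,0],[-0.003,-0.0135,-0.0056,0.0476,0.0423,0.0128,0],[-0.003,-0.0137,-0.005,0.0476,0.0423,0.0128,0],[-0.003,-0.014,-0.0046,0.0476,0.0423,0.0128,0],[-0.003,-0.014,-0.004,0.0476,0.0423,0.0128,0],[-0.003,-0.0142,-0.0035,0.0476,0.0423,0.0128,0],[-0.003,-0.0143,-0.003,0.0476,0.0423,0.0128,0],[-0.003,-0.0144,-0.0024,0.0476,0.0423,0.0128,0]],
])

```text
t: 8.17
ee_pos: [498.5, 76.9, 258.1]
tcp_rot: [2.571, -0.075, -1.799]
force: [-0.2, 0.6, -0.2]
width: 19.6
```

send_rows([
  [[-0.003,-0.0144,-0.002,0.0476,0.0423,0.0128,0],[-0.003,-0.0145,-0.0013,0.0476,0.0423,0.0128,0],[-0.0033,-0.012,-0.0007,0.0476,0.0423,0.0128,0],[-0.0033,-0.008,0,0.04,0.035,0.01,0],[0,0,0,0,0,0,0],[0,0,0,0,0,0,0]],
])

```text
t: 8.67
ee_pos: [498.5, 130.8, 264.4]
tcp_rot: [-2.599, 0.295, 1.516]
force: [0.1, 0.1, -1.4]
width: 19.4
```

```bash
sed -i 's/^BP=.*/BP=(600.9,113.4,-.207)/' h.py
cat > tip.py <<'E'
from h import *
Rb,t=block(*BP)
s=r.observe();M=R.from_rotvec(s['tcp_rot']).as_matrix()
tip=s['ee_pos']+142*M[:,0]
print('tip in block',(Rb.T@(tip-t)).round(1),'col',(Rb.T@(s['ee_pos']+62*M[:,0]-t)).round(1),'F',(Rb.T@s['force']).round(1),s['t'],'axis',(Rb.T@-M[:,0]).round(3))
E
python3 tip.py
python3 - <<'E'
from h import *
Rb,t=block(*BP)
rows(t+Rb[:,2]*154,near(tool(Rb[:,2],Rb[:,1])),5)
E
```

```text
tip in block [-11.5  -5.   48. ] col [-10.8  -4.4 128. ] F [-0.6  0.1 -1.3] 8.6667 axis [0.009 0.007 1.   ]
dist 37.6 ang 0.023 t 8.6667
rot/row [-0.004, 0.0019, -0.0014]
[0.0072, -0.0009, -0.0021] [0.0072, -0.0009, -0.0021] [0.0072, -0.0009, -0.0021] [0.0072, -0.0008, -0.0021] [0.0072, -0.0008, -0.002]
```

Lateral alignment first, then a look before the tip goes in.

send_rows([
  [[0.006,-0.001,-0.002,-0.004,0.002,-0.0014,0],[0.006,-0.001,-0.002,-0.004,0.002,-0.0014,0],[0.006,-0.001,-0.002,-0.004,0.002,-0.0014,0],[0.006,-0.001,-0.002,-0.004,0.002,-0.0014,0],[0.005,-0.001,-0.002,-0.004,0.002,-0.0014,0],[0,0,0,0,0,0,0],[0,0,0,0,0,0,0]],
])

```text
t: 9.25
ee_pos: [525.0, 126.9, 239.0]
tcp_rot: [-2.618, 0.276, 1.521]
force: [0.2, -0.1, 0.1]
width: 19.2
```

```bash
python3 tip.py
python3 - <<'E'
from h import *
Rb,t=block(*BP)
rows(t+Rb[:,2]*154,near(tool(Rb[:,2],Rb[:,1])),1)
im=shot('scene','k1.png');c=im[150:310,220:380,::-1];cv2.imwrite('pics/k1c.png',cv2.resize(c,None,fx=3.7,fy=3.7,interpolation=2))
im=shot('top','k2.png');c=im[190:310,200:330,::-1];cv2.imwrite('pics/k2c.png',cv2.resize(c,None,fx=4.5,fy=4.5,interpolation=2))
s=r.observe();M=R.from_rotvec(s['tcp_rot']).as_matrix()
print(S.proj([s['ee_pos']+142*M[:,0],s['ee_pos']+62*M[:,0]]))
E
```

```text
tip in block [-0.4 -3.  12.5] col [-0.  -2.7 92.5] F [ 0.3 -0.1 -0.1] 9.25 axis [0.005 0.004 1.   ]
dist 2.5 ang 0.007 t 9.25
rot/row [0.0012, 0.0052, -0.0041]
[0.0005, -0.0024, 0.0003] 
[[264.86349618 261.93189824]
 [275.83379267 230.31203516]]
```

View pics/k1c.png

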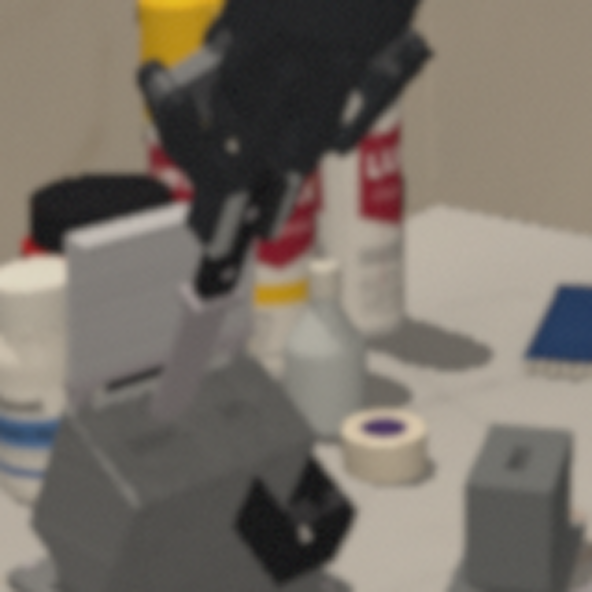

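View pics/k2c.png

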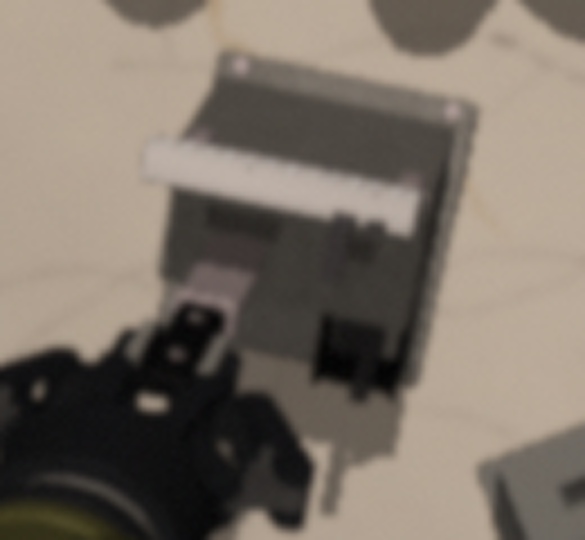

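Run:
```python
from h import *
a=cv2.imread('pics/k2.png').astype(float);b=cv2.imread('pics/k1.png').astype(float)
def up(im,x,y,w,h,f,lo,g): 
    c=np.clip((im[y:y+h,x:x+w]-lo)*g,0,255).astype(np.uint8); return cv2.resize(c,None,fx=f,fy=f,interpolation=cv2.INTER_CUBIC)
cv2.imwrite('pics/k3.png',np.hstack([up(a,234,226,36,36,11,15,3.2),up(b,246,245,36,36,11,30,2)]))
Rb,t=block(*BP);s=r.observe();M=R.from_rotvec(s['tcp_rot']).as_matrix();tip=s['ee_pos']+142*M[:,0]
L=lambda p:Rb@p+t
sl=[L([sx*5,sy*15.5,0]) for sx,sy in((1,1),(1,-1),(-1,-1),(-1,1))]
bl=[tip-M[:,0]*12+M[:,1]*q for q in(-12,12)]+[tip-M[:,0]*70+M[:,1]*q for q in(-12,12)]+[tip]
print(((T.proj(sl+bl)-[234,226]+.45)*11).round(0).tolist());print(((S.proj(sl+bl)-[246,245]+.45)*11+[396,0]).round(0).tolist())
```

```text
[[140.0, 99.0], [314.0, 139.0], [304.0, 191.0], [131.0, 151.0], [141.0, 186.0], [278.0, 218.0], [68.0, 313.0], [212.0, 346.0], [223.0, 177.0]]
[[476.0, 252.0], [637.0, 195.0], [670.0, 240.0], [509.0, 298.0], [562.0, 164.0], [688.0, 120.0], [647.0, -90.0], [778.0, -131.0], [608.0, 191.0]]
```

View pics/k3.png

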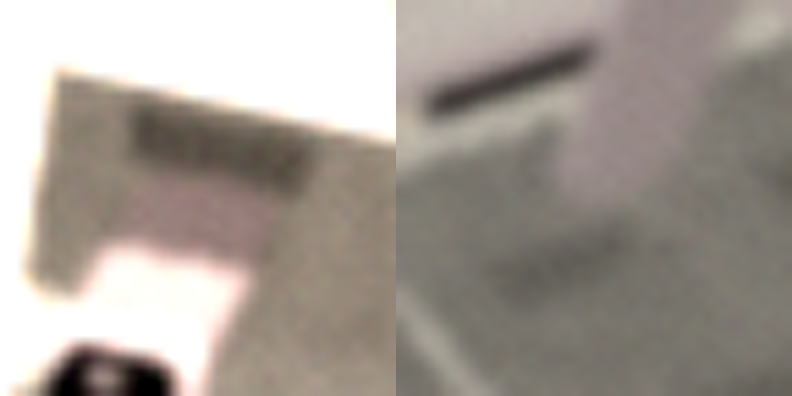

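The model agrees with both views: the slot at top crop (222,147), and blade edges within about 1 mm. I'll shift 2.5 mm along y, then start inserting.

send_rows([
  [[0,-0.003,0,0.001,0.005,-0.004,0],[0,0,0,0,0,0,0],[0.008,0,0,0,0,0,0],[0.008,0,0,0,0,0,0],[0.008,0,0,0,0,0,0],[0,0,0,0,0,0,0]],
])

```text
t: 9.85
ee_pos: [538.0, 128.4, 218.1]
tcp_rot: [-2.622, 0.269, 1.509]
force: [-0.3, 0.7, 0.1]
width: 19.2
```

```bash
python3 tip.py;python3 - <<'E'
from h import *
Rb,t=block(*BP)
rows(t+Rb[:,2]*100,near(tool(Rb[:,2],Rb[:,1])),5)
E
```

```text
tip in block [  0.9   2.1 -11.7] col [ 0.7  1.9 68.3] F [-0.3  0.6  0.3] 9.85 axis [-0.002 -0.002  1.   ]
dist 30.3 ang 0.003 t 9.85
rot/row [0.0, -0.0005, 0.0005]
[0.0061, 0.0004, 0.0001] [0.0061, 0.0004, 0.0001] [0.0061, 0.0004, 0.0001] [0.0061, 0.0004, 0.0001] [0.0061, 0.0003, 0.0001]
```

send_rows([
  [[0.007,0.0005,0,0,0,0,0],[0.007,0.0005,0,0,0,0,0],[0.007,0.0005,0,0,0,0,0],[0.007,0.0003,0,0,0,0,0],[0.007,0.0003,0,0,0,0,0],[0,0,0,0,0,0,0]],
])

```text
t: 10.35
ee_pos: [556.8, 121.8, 183.2]
tcp_rot: [-2.622, 0.27, 1.511]
force: [0.5, -0.8, -1.0]
width: 19.3
```

```bash
python3 tip.py;python3 - <<'E'
from h import *
Rb,t=block(*BP)
rows(t+Rb[:,2]*64,near(tool(Rb[:,2],Rb[:,1])),5)
E
```

```text
tip in block [  0.4  -0.7 -51.8] col [ 0.3 -0.8 28.2] F [ 0.1 -0.7 -1.2] 10.35 axis [-0.001 -0.002  1.   ]
dist 26.2 ang 0.002 t 10.35
rot/row [0.0001, -0.0003, 0.0003]
[0.0052, -0.0002, 0.0] [0.0052, -0.0002, 0.0] [0.0052, -0.0002, 0.0] [0.0052, -0.0002, 0.0] [0.0052, -0.0002, 0.0]
```

send_rows([
  [[0.005,0,0,0,0,0,0],[0.005,0,0,0,0,0,0],[0.005,0,0,0,0,0,0],[0.004,0,0,0,0,0,0],[0.002,0,0,0,0,0,0],[0.001,0,0,0,0,0,0],[0,0,0,0,0,0,0]],
])

```text
t: 10.93
ee_pos: [569.1, 119.2, 161.9]
tcp_rot: [-2.622, 0.27, 1.511]
force: [-0.6, 0.5, -1.2]
width: 19.5
```

```bash
python3 tip.py
```

```text
tip in block [  0.7  -0.6 -76.6] col [ 0.6 -0.7  3.4] F [-1.2  0.4 -0.7] 10.9333 axis [-0.002 -0.002  1.   ]
```

Creep down until the force shows the collar is seated.

send_rows([
  [[0.0015,0,0,0,0,0,0],[0.0015,0,0,0,0,0,0],[0.0015,0,0,0,0,0,0],[0,0,0,0,0,0,0]],
])

```text
t: 11.27
ee_pos: [571.8, 119.2, 160.2]
tcp_rot: [-2.622, 0.27, 1.509]
force: [-0.0, -0.4, -1.3]
width: 19.1
```

```bash
python3 tip.py; python3 -c "
from h import *
im=shot('scene','m1.png');c=im[190:310,220:340,::-1];cv2.imwrite('pics/m1c.png',cv2.resize(c,None,fx=4.8,fy=4.8,interpolation=2))"
```

```text
tip in block [  2.2  -0.1 -79.3] col [ 2.  -0.2  0.7] F [-0.6 -0.4 -1.1] 11.2667 axis [-0.003 -0.002  1.   ]
```

View pics/m1c.png

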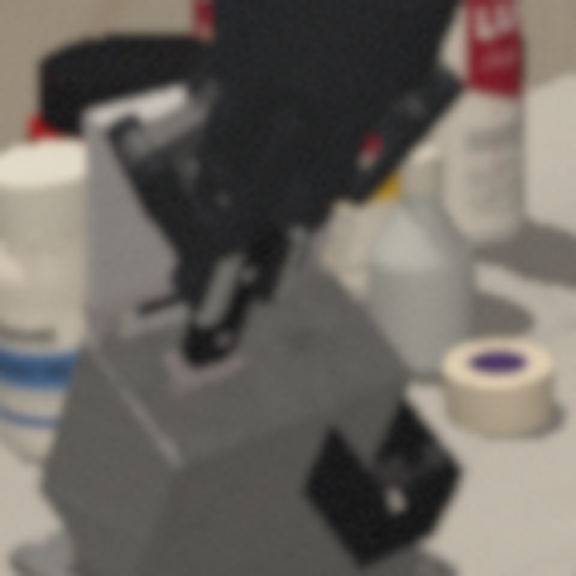

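send_rows([
  [[0.0015,0,0.001,0,0,0,0],[0.0015,0,0,0,0,0,0],[0,0,0,0,0,0,0]],
])

```text
t: 11.57
ee_pos: [572.2, 119.4, 160.3]
tcp_rot: [-2.622, 0.272, 1.509]
force: [-0.2, -0.4, -1.7]
width: 19.4
```

```bash
python3 tip.py
```

```text
tip in block [  2.7   0.1 -79.4] col [2.5 0.  0.6] F [-1.  -0.4 -1.4] 11.5667 axis [-0.003 -0.001  1.   ]
```

send_rows([
  [[0.003,0,0.002,0,0,0,0],[0.003,0,0.001,0,0,0,0],[0.003,0,0,0,0,0,0]],
])

```text
t: 11.82
ee_pos: [574.7, 119.7, 160.6]
tcp_rot: [-2.623, 0.276, 1.504]
force: [-22.6, -2.7, 18.3]
width: 19.5
```

```bash
python3 tip.py
```

```text
tip in block [  5.3   0.7 -80.4] col [ 4.9  0.7 -0.4] F [-9.5 -7.2 26.6] 11.8167 axis [-0.006  0.001  1.   ]
```

send_rows([
  [[-0.001,0,0.003,0,0,0,0],[0,0,0,0,0,0,0],[0,0,0,0,0,0,20],[0,0,0,0,0,0,50],[0,0,0,0,0,0,50],[0,0,0,0,0,0,50],[0,0,0,0,0,0,50]],
])

```text
t: 12.4
ee_pos: [572.6, 120.5, 160.5]
tcp_rot: [-2.625, 0.275, 1.5]
force: [0.8, -0.3, 0.4]
width: 42.5
```

```bash
python3 tip.py
```

```text
tip in block [  3.7   1.1 -79.4] col [3.  1.1 0.6] F [ 0.9 -0.2 -0.1] 12.4 axis [-0.009 -0.     1.   ]
```

Released. Now back out along the tool axis.

send_rows([
  [[-0.01,0,0,0,0,0,50],[-0.015,0,0,0,0,0,50],[-0.02,0,0,0,0,0,50],[-0.02,0,0,0,0,0,50],[-0.025,0,0.005,0,0,0,50],[-0.03,0,0.01,0,0,0,50],[-0.03,0,0.01,0,0,0,50],[0,0,0,0,0,0,50]],
])

```text
t: 13.07
ee_pos: [471.5, 140.5, 283.1]
tcp_rot: [-2.62, 0.278, 1.506]
force: [1.0, 0.1, 0.8]
width: 42.9
```

Run:
```python
from h import *
Rb,t=block(*BP)
im=shot('scene','n1.png');it=shot('top','n2.png')
A=cv2.resize(im[190:310,220:340,::-1],None,fx=3.3,fy=3.3,interpolation=2);B=cv2.resize(it[190:310,210:330,::-1],None,fx=3.3,fy=3.3,interpolation=2)
cv2.imwrite('pics/n3.png',np.hstack([A,B]))
P=[Rb@[0,0,z]+t for z in(0,6,77)]
print((S.proj(P)-[220,190])*3.3,(T.proj(P)-[210,190])*3.3+[396,0]); print(r.observe()['t'],r.observe()['ee_pos'])
```

```text
[[137.71831137 253.75430205]
 [140.24991963 246.59840364]
 [172.28091515 156.05890223]] [[540.30078261 160.7538297 ]
 [538.33585444 164.41415881]
 [513.47283743 210.72975767]]
13.1667 [472.05983357 139.7434906  278.7814176 ]
```

View pics/n3.png

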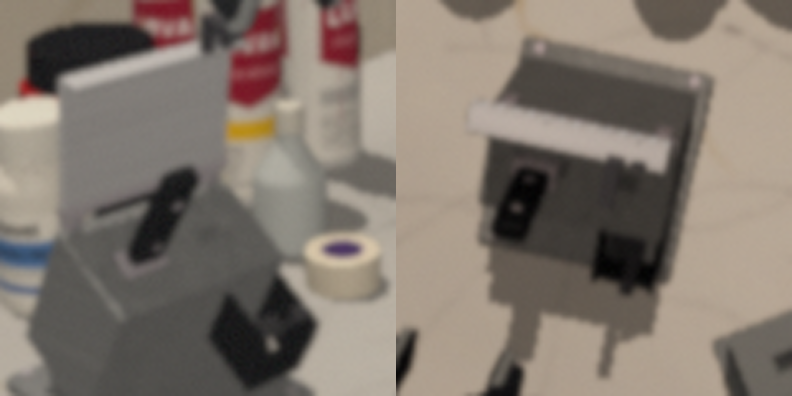

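View pics/n1.png

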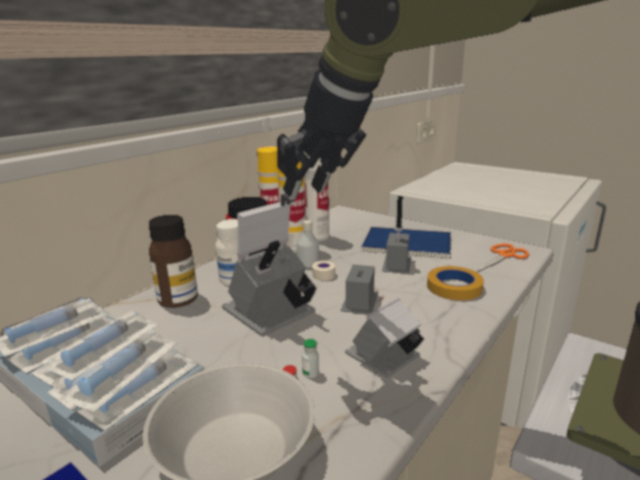

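Run:
```python
from h import *
a=cv2.imread('pics/n2.png').astype(float);b=cv2.imread('pics/n1.png').astype(float)
def grid(im,x,y,w,h,f,lo,g):
    c=np.clip((im[y:y+h,x:x+w]-lo)*g,0,255).astype(np.uint8)
    c=cv2.resize(c,None,fx=f,fy=f,interpolation=cv2.INTER_CUBIC)
    for i in range(0,w,5):
        cv2.line(c,(i*f,0),(i*f,6),(0,0,255),1);cv2.putText(c,str(x+i),(i*f,16),0,.3,(0,0,255))
    for j in range(0,h,5):
        cv2.line(c,(0,j*f),(6,j*f),(0,0,255),1);cv2.putText(c,str(y+j),(8,j*f+4),0,.3,(0,0,255))
    return c
Rb,t=block(*BP);L=lambda p:Rb@p+t
hb=[L([x,y,z]) for z in(6,78) for x,y in((6,10),(6,-10),(-6,-10),(-6,10))]
f=12;A=grid(b,255,235,32,42,f,15,2.2);B=grid(a,236,232,32,42,f,10,2.5)
for C,cam,o,d in((A,S,(255,235),(-1,1.2)),(B,T,(236,232),(0,0))):
    q=((cam.proj(hb)-o+d+.5)*f).astype(int)
    for i in range(4):
        for u,v in((i,(i+1)%4),(i+4,(i+1)%4+4),(i,i+4)): cv2.line(C,tuple(map(int,q[u])),tuple(map(int,q[v])),(0,255,0),1)
cv2.imwrite('pics/o1.png',np.hstack([A,B]))
for th in (1.5,1.95):
    e=[L([34-79*np.cos(th)+0*th,y,12+79*np.sin(th)]) for y in(32,-76)];print(th,T.proj(e),S.proj(e))
```

```text
1.5 [[228.75967802 238.14116247]
 [288.9091807  251.94992004]] [[248.48324434 224.29001177]
 [301.04139515 209.48698215]]
1.95 [[232.43658276 218.79360538]
 [293.0850856  232.71440379]] [[236.94988653 212.11156937]
 [289.23062471 198.58525163]]
```

View pics/o1.png

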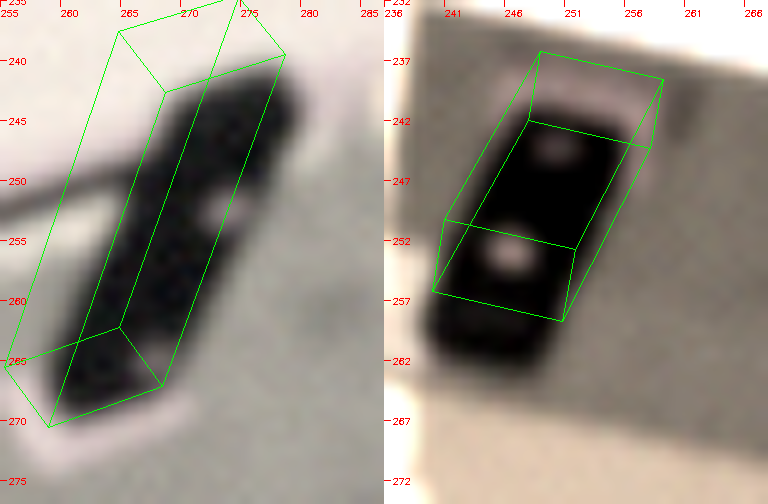

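Run:
```python
from h import *
Rb,t=block(*BP)
c=np.array([1.0,-1.2])
def g(ut,us):
    P,e=tri(np.array(ut),np.array(us)+c); return (Rb.T@(P-t)).round(1),e.round(2)
# pixel = crop/12+off-0.5
k=lambda x,y:(x/12+236-32-.5 if x>384 else x/12+255-.5, y/12+ (232 if x>384 else 235)-.5)
lo=g(k(557,150),k(157,357));hi=g(k(512,252),k(228,210));print(lo,hi);d=hi[0]-lo[0];print(d/np.linalg.norm(d))
# top cap +y/-x corner, -y/-x corner ; bottom -x corners
for a,b in(((430,355),(187,102)),((535,372),(292,90))): pass
print('base -x -y corner',g(k(628,150),k(160,385)))
```

```text
(array([-6.9,  0. , 19.1]), np.float64(7.77)) (array([-9.9, -0.3, 54.3]), np.float64(7.37))
[-0.08491635 -0.00849164  0.9963519 ]
base -x -y corner (array([-6.7, -7.4,  8.5]), np.float64(1.64))
```

Run:
```python
from h import *
im=imaging.read_camera('scene')[:,:,::-1].astype(float);o=cv2.imread('pics/n1.png').astype(float)
d=np.abs(im-o).max(2);print('max diff at spatula',d[230:290,240:300].max(),'overall tail',np.percentile(d,99.9))
z=cv2.imread('pics/scenem.png').astype(float);d=cv2.GaussianBlur(np.abs(im-z).max(2),(5,5),0)
for n,(x,y,w,h) in dict(narrow=(383,190,45,85),plaster=(310,258,28,24),dropper=(305,222,15,35),jar=(215,220,28,60),vial=(278,335,45,45)).items(): print(n,d[y:y+h,x:x+w].max().round(0))
s=r.observe();print(s['force'],s['t'],s['dq'].round(3));
```

```text
max diff at spatula 8.0 overall tail 61.0
narrow 12.0
plaster 32.0
dropper 11.0
jar 70.0
vial 61.0
[ 0.47121844 -0.38371402 -0.21772765] 13.2167 [-0.011  0.04   0.017  0.002 -0.001  0.001]
```

Run:
```python
from h import *
o=cv2.imread('pics/n1.png');z=cv2.imread('pics/scenem.png')
cv2.imwrite('pics/p.png',np.vstack([np.hstack([cv2.resize(q[210:390,205:345],None,fx=2.8,fy=2.8) for q in(z,o)])]))
```

```text
(no output)
```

View pics/p.png

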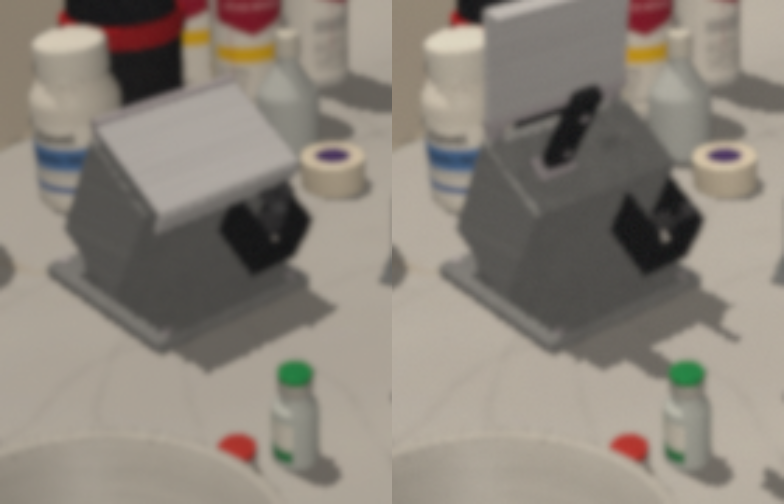

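Side by side with the start picture, the jar, dropper, plaster and vials are where they were; only shadows and the opened cover differ. Handing in.

```bash
python3 -c "
from rig import job_done
print(job_done())"
```

```text
the job is handed in; nothing more can be done
None
```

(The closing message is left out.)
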